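# Dial the nozzle box to the brass piping nozzle and take it out

### The job

Turn the clear cap of the round nozzle box by its knob until the opening stands squarely over the compartment with the brass piping nozzle. Then lift the brass nozzle out through the opening and stand it upright on its wide end inside the small steel sauce cup. Leave the other two nozzles in their compartments, and keep the cup standing upright about where it is.

Things in the scene. Friction and masses are not known exactly. Their poses are not given: they have to be found in the camera images.
- cap (a joint): turn of the clear cap about the vertical axis of the nozzle box, rad; 0 = opening over the blank dark-grey filled quarter (shut), growing counter-clockwise seen from above; it turns freely both ways past a full turn against light friction (about 0.12 N m) and stays where it is left
- cap_knob (a point): middle of the grip of the black bar knob on the cap, on the turning axis, 93 mm above the table. The bar is 52 mm long, 14 mm thick and stands from 79 to 108 mm above the table on a black disc 60 mm wide; its length points towards the middle of the cap's opening
- cap_opening (a point): middle of the only opening in the cap, 75 mm from the turning axis, 77 mm above the table; a sector 76 degrees wide from 36 to 108 mm from the axis (about 90 mm across at its middle), edged in black
- brass_nozzle_center (a point): brass-coloured piping nozzle, upright and loose in the middle of one compartment (which one varies), 75 mm from the box's axis to within a few mm; point on its axis half-way up (31 mm above its foot); 62 mm high, round, foot 27 mm in diameter, narrowing to 18 mm over its upper 22 mm; its own z points from the foot to the narrow end; about 40 g
- steel_nozzle_center (a point): the same nozzle in steel grey, in another compartment; stays there
- blue_nozzle_center (a point): the same nozzle in blue plastic, in the third compartment; stays there
- sauce_cup: small plain stainless sauce cup standing loose and empty on the table, to the right of the box; 65 mm wide at the rim, 37 mm high, about 40 mm wide inside at the floor, floor 2 mm thick; origin at the centre of its underside, z up
- dial_case: white round nozzle box, fixed to the table; origin at the centre of its underside. 238 mm in diameter, walls 70 mm high, floor 5 mm thick, parted into quarters by walls up to 35 mm above the table: three compartments with a nozzle each and one blank filled dark grey to 64 mm. Its cap is a clear disc from 73 to 77 mm above the table (black edging to 79 mm)
There are look-alikes about, which are no part of the job. What is meant by the sauce_cup is not green, and is the smaller of those in its own colour.

How it is judged:
On the way, in this order (a step that is already met when the one before it is completed fails the run):
1. the cap's opening is turned over the brass nozzle (middle of the opening within 18 mm of it, seen from above) while the nozzle still stands in its compartment (horizontal distance between cap_opening and brass_nozzle_center below 0.018 m and height (world z) of brass_nozzle_center below 0.045 m and angle between brass_nozzle_center's own z axis and vertical below 0.2 rad), for 0.3 s.
2. the brass nozzle is lifted clear above the cap (its middle more than 115 mm above the table) (height (world z) of brass_nozzle_center above 0.115 m), for 0.05 s.
At the end, for the whole second after the job is handed in: The brass nozzle stands upright, narrow end up (within 0.2 rad), on the floor of the sauce cup, within 16 mm of the cup's middle; the cup stands upright on the table within 80 mm of where it was; the steel and blue nozzles are within 30 mm of where they stood, in their compartments (horizontal distance between brass_nozzle_center and sauce_cup below 0.016 m and z of brass_nozzle_center in the frame of sauce_cup between 0.027 and 0.042 m and angle between brass_nozzle_center's own z axis and vertical below 0.2 rad and angle between sauce_cup's own z axis and vertical below 0.1 rad and height (world z) of sauce_cup below 0.006 m and distance of sauce_cup from where it was at the start of the episode below 0.08 m and distance of each of steel_nozzle_center, blue_nozzle_center from where it was at the start of the episode below 0.03 m); the robot touches nothing.
It fails at once if the sauce cup is tipped over (more than 0.6 rad) (angle between sauce_cup's own z axis and vertical above 0.6 rad).
It fails at once if the steel or the blue nozzle is taken out of its compartment (more than 60 mm from its start) (distance of any of steel_nozzle_center, blue_nozzle_center from where it was at the start of the episode above 0.06 m).
It also fails if it takes over 64 s, if anything falls off the work surface, if the arm or the gripper's body presses on something with over 40 N, if the wrist force passes 120 N, or if a joint passes its speed limit or range.

### The arm

A 7-joint arm with a two-finger parallel gripper is mounted at the origin on a cart in front of the work surface, level with it; the furniture and walls round the work are solid. World frame = base frame: x ahead of the robot, y to its left, z up, the work surface at z = 0. Lengths are in m, angles in rad, forces in N, time in s.
With the tool pointing down it reaches from about 0.425 to 0.825 m from the base axis. Payload 3.6 kg.
Tool frame: the origin (TCP) lies where the fingers leave the gripper's body, on its centre line; the fingertips stand 73 mm ahead of it and the grasp point (between the pads) lies 54 mm ahead of it; z points along the fingers, y is the line along which they close (so a half turn about z gives the same grasp; the last joint's range is limited). The gripper opens to 85 mm and grips with 20 to 120 N. Pads are 22 mm wide; open, the fingers measure 114 mm over their backs; the gripper's body (76 mm by 85 mm) begins 54 mm behind the grasp point. The pads swing forward as they close: fully open they stand 13 mm farther back than shut.
Start: joints at [-0.026, 0.615, -0.013, 1.423, 0.008, 1.103, -0.04], TCP at [0.65, 0, 0.304] pointing down, gripper open.
Joint ranges: [-3.12, 3.12], [-0.3, 2.06], [-1.34, 1.32], [0.26, 2.42], [-1.36, 4.5], [0.01, 1.98], [-2.84, 2.84]. Speed limits (rad/s): [2.79, 2.79, 3.14, 3.14, 3.14, 3.14, 3.14].

### API

Orientations are given as a unit quaternion [x, y, z, w].
In Python, from station import arm, snapshot, camera_info, ticket gives the robot as it stands. Calls block until the motion is done:
- arm.movep(position, orientation): joint-space move of the TCP to a pose.
- arm.line_to(position, velocity=0.15, ori=None): straight line of the TCP; ori=None keeps the orientation; velocity is the mean speed in m/s.
- arm.move_j(angles): joint-space move.
- arm.move_gripper(opening, effort=None): opening from 0.0 (shut) to 1.0 (fully open); effort is the grip in N (None keeps the last); returns when the fingers have stopped.
- arm.pause(seconds).
- arm.ik(position, orientation): joint angles nearest the present ones, or None.
- snapshot(name): name is "scene" or "side" or "wrist"; returns the picture (384x512x3 uint8, blue, green, red); there is no depth.
- camera_info(name): a dict with "fx", "fy", "cx", "cy" (pixels), "dist_coeffs" ([k1, k2, p1, p2, k3] as OpenCV has them; the pictures are not rectified), "R" (3x3) and "t" (3): a world point X has camera coordinates R X + t; the wrist camera has in their place "T_tool_cam" (4x4, takes a point from camera to tool coordinates, whose origin is the TCP and whose axes are the flange's). Camera axes: x right, y down, z forward; pixel columns grow to the right and rows downward; lengths in m; the calibration is good to about 2 mm. A picture is of the moment at which its call begins: read the wrist's pose just before it. camera_info takes no time and is no camera call.
A pose or a line that the arm cannot do raises arm.MotionError and nothing moves.
- ticket.finish_job(): hands the job in; it is judged then, once.
Readings, each from a call of its own:
- arm.read_time(): time.
- arm.read_joint_positions(): joint angles.
- arm.read_dq(): joint speeds.
- arm.read_effort(): joint torques, N m.
- arm.read_tool_pos(): TCP position.
- arm.read_eef_rot(): TCP orientation.
- arm.read_ft_force(): force on the tool from outside, world axes, zero at the start.
- arm.read_wrist_torque(): the same for the moment, N m.
- arm.read_opening(): opening from 0.0 (shut) to 1.0 (fully open).
- arm.read_finger_force(): force on a finger pad.
Only numpy, scipy, OpenCV 4.12 (cv2) and the standard library are available. Lean on these libraries where they do the work, as an engineer would, in place of code of your own. Each camera call takes 0.05 s, during which the arm holds its last target. There are 200 camera calls.

## Working session

There is one attempt and no reset: what is moved stays moved. The work goes in short steps, each a Python script; the robot and the scene stay as the last script left them, time stands still between calls to the robot, and variables do not carry over. Pictures are saved under pics/ and viewed, at most 10 in all, crops included, and the job is handed in when it is done.

```bash
mkdir -p pics; cat > h.py <<'E'
import numpy as np, cv2
from station import arm, snapshot, camera_info, ticket
from scipy.spatial.transform import Rotation as Ro
def ray(name,uv,pose=None):
    c=camera_info(name);K=np.array([[c["fx"],0,c["cx"]],[0,c["fy"],c["cy"]],[0,0,1.]])
    p=cv2.undistortPoints(np.array([[uv]],float),K,np.array(c["dist_coeffs"],float))[0,0]
    d=np.array([p[0],p[1],1.])
    if name=="wrist":
        T=np.array(c["T_tool_cam"]);R=Ro.from_quat(pose[1]).as_matrix()
        return R@T[:3,3]+np.array(pose[0]),R@T[:3,:3]@d
    R=np.array(c["R"]);t=np.array(c["t"]);return -R.T@t,R.T@d
def onz(name,uv,z,pose=None):
    o,d=ray(name,uv,pose);return o+d*(z-o[2])/d[2]
def pose(): return list(arm.read_tool_pos()),list(arm.read_eef_rot())
def q(yaw): # tool down, tool y axis at heading yaw
    y=np.array([np.cos(yaw),np.sin(yaw),0]);z=np.array([0,0,-1.]);x=np.cross(y,z)
    return Ro.from_matrix(np.c_[x,y,z]).as_quat().tolist()
E
python3 - <<'E'
from h import *
print(pose(),arm.read_time())
for n in("scene","side","wrist"): cv2.imwrite(f"pics/{n}0.png",snapshot(n))
a=cv2.imread("pics/scene0.png");b=cv2.imread("pics/side0.png")
for n in("scene","side"):
  c=camera_info(n);print(n,-np.array(c["R"]).T@np.array(c["t"]),c["fx"])
E
```

```text
([np.float64(0.6494172916832586), np.float64(2.3874622292945163e-05), np.float64(0.3027238216417359)], [np.float64(0.7070736507636363), np.float64(0.707138736885012), np.float64(-0.0009166517131406679), np.float64(-0.0009049541920182304)]) 0.0
scene [ 0.24153483 -0.61526019  0.9095053 ] 429.4737566607741
side [0.04381459 0.64340086 0.50863184] 363.56789469961797
```

View pics/scene0.png

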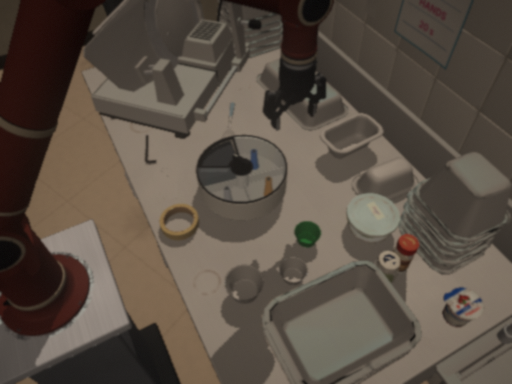

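View pics/wrist0.png

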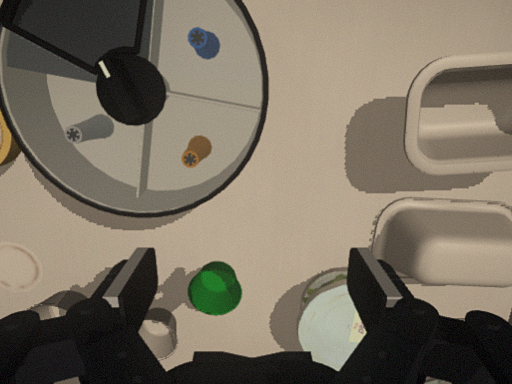

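The wrist view shows the knob at (131,86), the brass nozzle's top at (190,159), steel at (73,135) and blue at (197,38). The opening, edged in black, lies over the dark quarter at the upper left. In the scene view the cup candidates are green at (307,233), a larger steel one at (244,283) and a smaller steel one at (292,268). The sauce cup should be the one at (292,268), being not green and the smaller steel one. I'll confirm that in a crop.

```bash
python3 - <<'E'
from h import *
a=cv2.imread("pics/scene0.png")[210:310,200:340]
cv2.imwrite("pics/crop1.png",cv2.resize(a,None,fx=5,fy=5,interpolation=2))
p=pose()
for n,uv,z in[("knob",(131,86),.108),("mark",(104,68),.108),("brasstop",(190,159),.067),("steel",(73,135),.067),("blue",(197,38),.067),("wall ctr",(149,90),.035),("wallE",(262,107),.035),("wallS",(139,195),.035),("rimR",(268,90),.079),("rimB",(150,215),.079),("cup",(157,320),.037)]:
    print(n,onz("wrist",uv,z,p).round(4))
for n,uv,z in[("cupB",(244,283),.02),("cupS",(292,268),.02),("cupG",(307,233),.02),("knob",(241,164),.108)]: print(n,onz("scene",uv,z).round(4))
print(arm.read_joint_positions())
E
```

```text
knob [0.5552 0.0737 0.108 ]
mark [0.5361 0.0868 0.108 ]
brasstop [0.5894 0.0066 0.067 ]
steel [0.4815 0.0295 0.067 ]
blue [0.6015 0.1123 0.067 ]
wall ctr [0.5467 0.0689 0.035 ]
wallE [0.6583 0.0524 0.035 ]
wallS [ 0.5253 -0.0409  0.035 ]
rimR [0.6622 0.0699 0.079 ]
rimB [ 0.5499 -0.046   0.079 ]
cup [ 0.5309 -0.2036  0.037 ]
cupB [ 0.4104 -0.2037  0.02  ]
cupS [ 0.5255 -0.2223  0.02  ]
cupG [ 0.607  -0.1569  0.02  ]
knob [0.5341 0.0514 0.108 ]
[-0.026478    0.6157178  -0.01259407  1.42451623  0.00810059  1.10337929
 -0.04042213]
```

View pics/crop1.png

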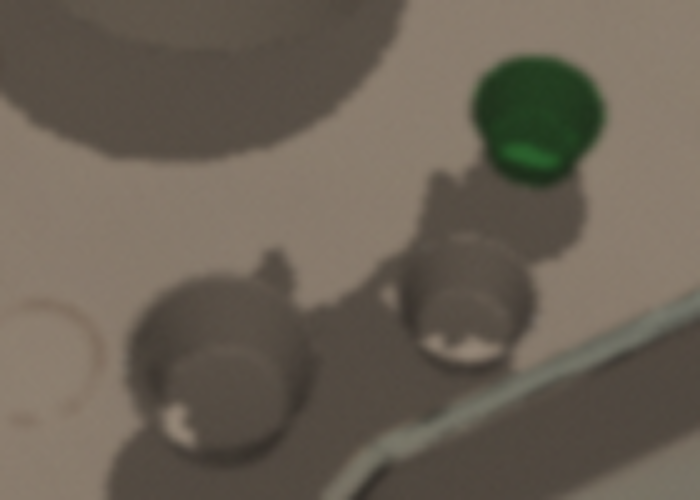

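The crop confirms it: the steel cup at (292,268) is clearly smaller than the one at (244,283). Next, a closer centred look at the box.

```bash
python3 - <<'E'
from h import *
arm.movep([0.56,0.06,0.32],q(0)); p=pose();print(p,arm.read_joint_positions())
im=snapshot("wrist");cv2.imwrite("pics/w1.png",im)
for d in range(-180,181,45):
  r=arm.ik([0.55,0.07,0.158],q(np.radians(d)));print(d,None if r is None else round(r[6],2))
E
```

```text
([np.float64(0.5596709705428379), np.float64(0.06037698722291878), np.float64(0.32044611585007415)], [np.float64(0.7066472572349749), np.float64(0.7075658477273785), np.float64(0.00023024914918093353), np.float64(0.000414677528656403)]) [-0.13376065  0.46148609 -0.01924467  1.65887649  0.01051603  1.02046581
 -0.15518565]
-180 2.2
-135 -2.03
-90 -1.42
-45 -0.83
0 -0.19
45 0.46
90 1.06
135 1.68
180 2.2
```

View pics/w1.png

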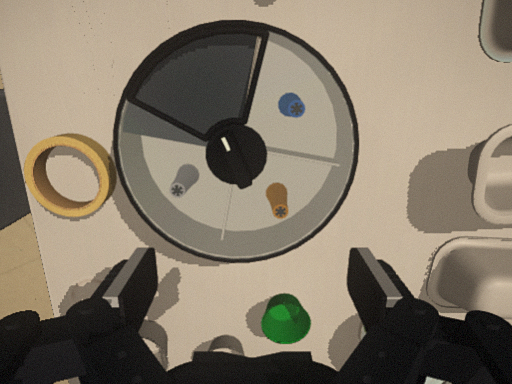

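The wrist view shows the knob disc centred near (236,154), with the bar running from (224,138) to (246,186). The opening's outer corners are at (128,98) and (265,35). The brass top is at (280,211), its foot near (276,188).

```bash
python3 - <<'E'
from h import *
p=pose();im=cv2.imread("pics/w1.png")
print("cam",ray("wrist",(256,192),p))
hsv=cv2.cvtColor(im,cv2.COLOR_BGR2HSV)
# rim: dark mask largest external contour near box
m=(im.max(2)<45).astype(np.uint8);m[265:]=0;m[:,:105]=0;m[:,365:]=0
c=max(cv2.findContours(m,cv2.RETR_EXTERNAL,2)[0],key=cv2.contourArea)[:,0]
P=np.array([onz("wrist",u,.079,p)[:2] for u in c.astype(float)])
(cc,r)=cv2.minEnclosingCircle((P*1000).astype(np.float32));print("rim",cc,r)
A=np.c_[2*P,np.ones(len(P))];s=np.linalg.lstsq(A,(P**2).sum(1),rcond=None)[0];print("fit",s[:2],np.sqrt(s[2]+s[0]**2+s[1]**2))
for n,uv,z in[("disc",(236,153),.079),("barA",(224,138),.108),("barB",(246,186),.108),("o1",(128,98),.079),("o2",(265,35),.079)]: print(n,onz("wrist",uv,z,p).round(4))
m=((hsv[...,0]>5)&(hsv[...,0]<18)&(hsv[...,1]>130)).astype(np.uint8);m[:,:200]=0;m[250:]=0
c=max(cv2.findContours(m,0,2)[0],key=cv2.contourArea);print(cv2.boundingRect(c),cv2.contourArea(c))
print("brass top",onz("wrist",(280,211),.067,p).round(4),"top(5mm)")
E
```

```text
cam (array([0.56011686, 0.13664848, 0.39060082]), array([ 0.01138611, -0.32121049, -0.94714229]))
rim (543.8944702148438, 69.17549896240234) 117.18930053710938
fit [0.53895054 0.07169295] 0.10276899176385962
disc [0.5445 0.0706 0.079 ]
barA [0.5359 0.0898 0.108 ]
barB [0.5545 0.0465 0.108 ]
o1 [0.4466 0.1219 0.079 ]
o2 [0.5713 0.1744 0.079 ]
(267, 183, 21, 35) 491.5
brass top [0.5894 0.0057 0.067 ] top(5mm)
```

```bash
python3 - <<'E'
from h import *
c=[0.5445,0.0695]; g=lambda d:q(np.radians(d))
print(arm.read_time())
arm.movep(c+[0.22],g(23.9)); arm.line_to(c+[0.158],0.1)
arm.move_gripper(0,40); print(arm.read_opening(),arm.read_finger_force(),arm.read_ft_force(),arm.read_time())
for d in np.linspace(23.9,-144.9,8)[1:]:
    arm.movep(c+[0.158],g(d)); 
    print(round(d),arm.read_tool_pos().__str__(),np.round(arm.read_ft_force(),1),np.round(arm.read_wrist_torque(),2),round(arm.read_joint_positions()[6],2),arm.read_time())
arm.move_gripper(1.0); arm.line_to(c+[0.22],0.15)
arm.movep([0.56,0.06,0.32],q(0)); print(pose(),arm.read_time())
cv2.imwrite("pics/w2.png",snapshot("wrist"))
E
```

```text
0.7167
0.1526054079249631 43.398608565330505 [-0.34669808 -0.02003415  1.63298497] 2.625
0 [0.54434071 0.06954788 0.15824382] [-0.3 -0.2  4.2] [-0.11  0.21 -0.1 ] -0.15 3.0167
-24 [0.54392225 0.06958391 0.15822931] [-1.7 -0.5  5.1] [ 0.06  0.46 -0.12] -0.45 3.4083
-48 [0.54356757 0.06987205 0.15822477] [-2.8  0.1  5.9] [ 0.08  0.54 -0.12] -0.75 3.8
-73 [0.54335731 0.07028184 0.15821728] [-3.7  1.6  8. ] [ 0.22  0.67 -0.13] -1.06 4.1917
-97 [0.54333704 0.07075705 0.15822034] [-4.8  1.9  8.3] [ 0.3   0.72 -0.12] -1.36 4.5833
-121 [0.54349974 0.07115549 0.15821671] [-4.1  2.8  9.9] [ 0.51  0.75 -0.07] -1.68 4.9833
-145 [0.54383344 0.07148523 0.15824803] [-3.9  3.8  8.6] [ 0.68  0.59 -0.04] -2.0 5.3917
([np.float64(0.5597372057711372), np.float64(0.060000094954456275), np.float64(0.319294809433497)], [np.float64(0.707287714454663), np.float64(0.7069254014516099), np.float64(-0.0005940116113661818), np.float64(-0.00046142625091340905)]) 8.4
```

View pics/w2.png

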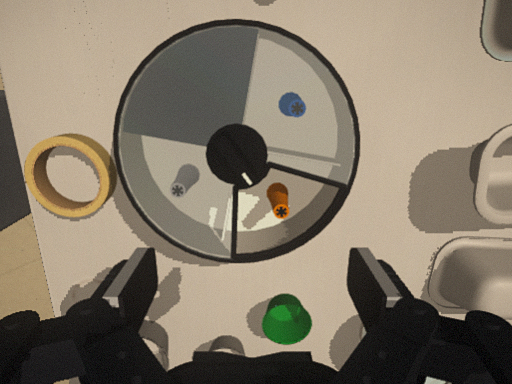

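The opening now frames the brass nozzle, with its corners at (347,186) and (234,257) and the brass top at (281,212). Next I'll check the offset and measure the cup from overhead.

```bash
python3 - <<'E'
from h import *
p=pose();im=cv2.imread("pics/w2.png");hsv=cv2.cvtColor(im,cv2.COLOR_BGR2HSV)
C=np.array([.5445,.0695])
a=[]
for uv in((347,186),(234,257)):
    P=onz("wrist",uv,.079,p)[:2]-C;a.append(np.degrees(np.arctan2(P[1],P[0])));print(uv,a[-1],np.linalg.norm(P))
o=C+.075*np.array([np.cos(np.radians(np.mean(a))),np.sin(np.radians(np.mean(a)))]);print("opening",o,np.mean(a))
m=((hsv[...,0]>3)&(hsv[...,0]<18)&(hsv[...,1]>170)).astype(np.uint8);m[:,:200]=0;m[250:]=0
c=max(cv2.findContours(m,0,2)[0],key=cv2.contourArea);print("brass box",cv2.boundingRect(c),cv2.minAreaRect(c))
print("top",onz("wrist",(281,211.5),.067,p).round(4))
arm.movep([0.53,-0.15,0.32],q(0));p=pose();print(p,arm.read_time())
im=snapshot("wrist");cv2.imwrite("pics/w3.png",im)
E
```

```text
(347, 186) -16.072134917651645 0.11258981594073791
(234, 257) -92.5749480630821 0.11050465896352608
opening [0.58824056 0.00857576] -54.32354149036688
brass box (267, 183, 22, 35) ((279.634033203125, 200.05897521972656), (34.743064880371094, 19.882766723632812), 68.74949645996094)
top [0.5892 0.0063 0.067 ]
([np.float64(0.5307248797876708), np.float64(-0.1477483195325422), np.float64(0.31986239950015244)], [np.float64(0.7061082489811716), np.float64(0.7081030905852036), np.float64(0.0009037169463366877), np.float64(-0.0005806204503945083)]) 9.3083
```

View pics/w3.png

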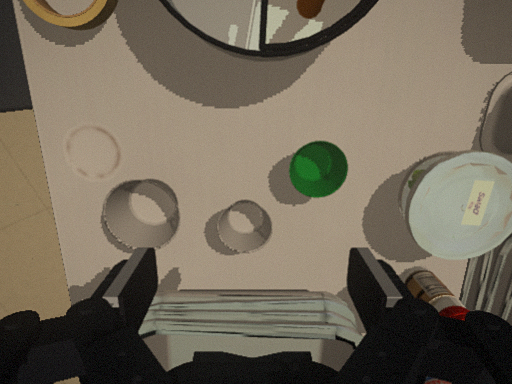

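The smaller steel cup's rim spans columns 218–271 and rows 199–252, centred near (244.5,226). The tray rim starts at row 290.

```bash
python3 - <<'E'
from h import *
p=([0.53072,-0.14775,0.31986],[0.70611,0.70810,0.0009,-0.00058])
for n,uv,z in[("cup",(244.5,226),.037),("L",(218,226),.037),("R",(271,226),.037),("T",(245,199),.037),("B",(245,252),.037),("tray.05",(245,290),.05),("tray.1",(245,290),.1)]: print(n,onz("wrist",uv,z,p).round(4))
# tray rim in two views: scene corner left ~ (264,322), top (364,264)
for z in(.05,.08,.1): print(z,onz("scene",(315,291),z).round(3))
# grasp
N=[0.5892,0.0068];g=q(np.radians(35.5))
arm.movep(N+[0.24],g);arm.move_gripper(0.6,40)
arm.line_to(N+[0.107],0.12);t=pose();print(t[0],arm.read_ft_force())
arm.move_gripper(0,40);print(arm.read_opening(),arm.read_finger_force(),arm.read_ft_force())
arm.line_to(N+[0.24],0.12);arm.pause(.2);print(pose()[0],arm.read_opening(),arm.read_finger_force(),arm.read_time())
a=snapshot("side")
b=snapshot("scene")[60:260,180:380]
cv2.imwrite("pics/g1.png",np.hstack([cv2.resize(a[100:356],(512,512))[:, :],cv2.resize(b,(288,512))])[:512,:800])
cv2.imwrite("pics/g1.png",a)
E
```

```text
cup [ 0.5215 -0.2314  0.037 ]
L [ 0.4905 -0.2315  0.037 ]
R [ 0.5525 -0.2314  0.037 ]
T [ 0.5222 -0.1979  0.037 ]
B [ 0.522  -0.2655  0.037 ]
tray.05 [ 0.5221 -0.3097  0.05  ]
tray.1 [ 0.5233 -0.2746  0.1   ]
0.05 [ 0.531 -0.307  0.05 ]
0.08 [ 0.521 -0.318  0.08 ]
0.1 [ 0.514 -0.325  0.1  ]
[np.float64(0.5897581320770483), np.float64(0.006813928255442999), np.float64(0.10776515513828638)] [ 0.35532341 -0.26616455  0.31193491]
0.20440337270631082 38.91931297967204 [-0.11864245  0.39646938  3.35175423]
[np.float64(0.5889341180120209), np.float64(0.006786413887518757), np.float64(0.23927070185375637)] 0.2059340600724354 38.77317131081327 13.6667
```

View pics/g1.png

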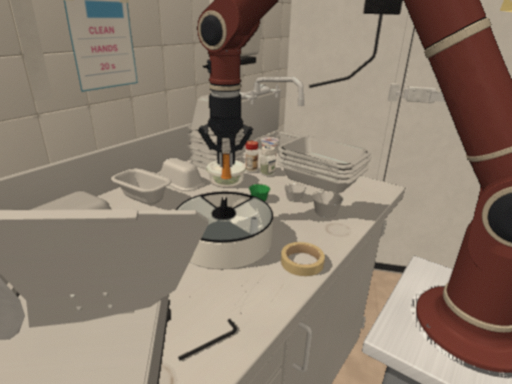

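The nozzle is held upright, narrow end up, at about (227,160). I'll measure its foot height and tilt from the side view and cross-check the cup's position.

```bash
python3 - <<'E'
from h import *
print("cup scene",onz("scene",(293.4,267),.037).round(4))
im=cv2.imread("pics/g1.png");hsv=cv2.cvtColor(im,cv2.COLOR_BGR2HSV)
m=((hsv[...,0]>3)&(hsv[...,0]<20)&(hsv[...,1]>140)).astype(np.uint8);m[:, :205]=0;m[:,245:]=0;m[:135]=0;m[195:]=0
c=max(cv2.findContours(m,0,2)[0],key=cv2.contourArea);print(cv2.boundingRect(c))
for r in range(138,190,5):
    x=np.where(m[r])[0];print(r,(x.min(),x.max()) if len(x) else None,end=" ")
x,y,w,h=cv2.boundingRect(c)
for v in(y,y+h):
    o,d=ray("side",(x+w/2,v));s=((np.array([.5889,.0068])-o[:2])@d[:2])/(d[:2]@d[:2]);print("\n",(o+s*d).round(4))
cv2.imwrite("pics/g2.png",cv2.resize(im[110:210,170:290],None,fx=5,fy=5,interpolation=2))
E
```

```text
cup scene [ 0.5242 -0.2291  0.037 ]
(221, 154, 10, 25)
138 None 143 None 148 None 153 None 158 (np.int64(223), np.int64(228)) 163 (np.int64(223), np.int64(228)) 168 (np.int64(223), np.int64(229)) 173 (np.int64(222), np.int64(229)) 178 (np.int64(223), np.int64(229)) 183 None 188 None 
 [0.5873 0.0055 0.1961]

 [0.588  0.006  0.1292]
```

View pics/g2.png

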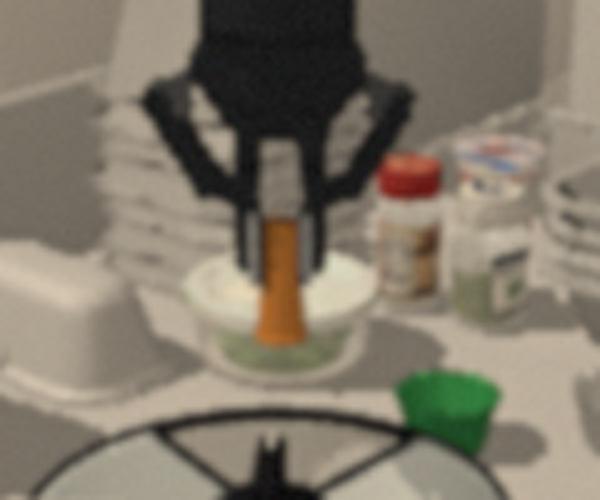

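No slip: the foot is about 103 mm below the TCP and upright. Now placing it, with a force-guarded descent.

```bash
python3 - <<'E'
from h import *
g=q(np.radians(35.5));c=[.5222,-.2308]
arm.line_to(c+[0.24],0.2);arm.line_to(c+[0.15],0.12,ori=g);arm.line_to(c+[0.113],0.06);arm.pause(.3)
f0=np.array(arm.read_ft_force());print(f0,pose()[0],arm.read_time())
z=.113
while z>.1025:
    z-=.001;arm.line_to(c+[z],0.03);arm.pause(.15);f=np.array(arm.read_ft_force())-f0
    print(round(z,4),f.round(2),np.round(arm.read_tool_pos(),4))
    if np.linalg.norm(f)>2.5:break
print(arm.read_time())
cv2.imwrite("pics/s3.png",cv2.resize(snapshot("scene")[190:310,210:370],None,fx=5,fy=5,interpolation=2))
E
```

```text
[-0.11623391 -0.3200016  -0.17727795] [np.float64(0.5223430729346284), np.float64(-0.23087622008493208), np.float64(0.11331172996530431)] 17.1167
0.112 [-0.09  1.01 -0.73] [ 0.5222 -0.2308  0.112 ]
0.111 [-0.87  0.09 -0.12] [ 0.5222 -0.2308  0.111 ]
0.11 [0.46 0.75 0.17] [ 0.5222 -0.2308  0.11  ]
0.109 [-0.25 -0.48 -0.78] [ 0.5222 -0.2308  0.109 ]
0.108 [ 0.98 -0.35 -0.06] [ 0.5222 -0.2308  0.108 ]
0.107 [-0.05  0.27 -0.65] [ 0.5222 -0.2308  0.107 ]
0.106 [-0.19  0.23  0.17] [ 0.5222 -0.2308  0.106 ]
0.105 [ 0.06  0.24 -1.3 ] [ 0.5222 -0.2308  0.105 ]
0.104 [-0.65  1.56  5.19] [ 0.5224 -0.2309  0.1046]
20.7167
```

View pics/s3.png

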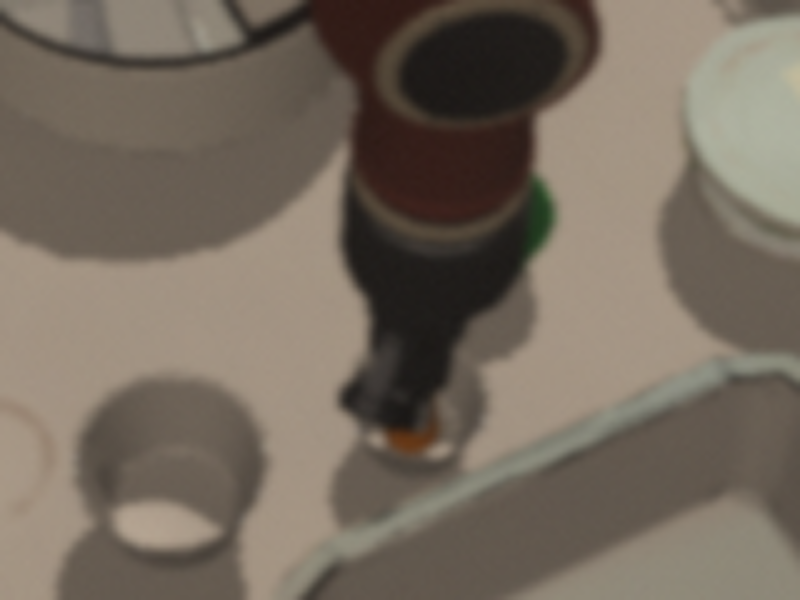

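The brass nozzle's foot is down inside the steel cup, at crop (412,435), and contact came at the expected floor height. I'll release it, retreat and check.

```bash
python3 - <<'E'
from h import *
c=[.5222,-.2308]
arm.move_gripper(0.35);arm.line_to(c+[0.19],0.06);arm.line_to([0.53,-0.15,0.32],0.15,ori=q(0));arm.pause(.3)
p=pose();print(arm.read_time(),p)
im=snapshot("wrist");s=snapshot("side")
a=cv2.resize(im[150:290,160:320],None,fx=2.5,fy=2.5);b=cv2.resize(s[150:230,250:370],None,fx=3.3,fy=3.3)
o=np.zeros((350,800,3),np.uint8);o[:,:400]=a;o[:264,404:800]=b[:264,:396];cv2.imwrite("pics/e1.png",o)
E
```

```text
24.1083 ([np.float64(0.529835657244797), np.float64(-0.15030345323803684), np.float64(0.31960502733428003)], [np.float64(0.7072896021130932), np.float64(0.7069238045115888), np.float64(-0.0002306142857967508), np.float64(-0.00031650373566120094)])
```

View pics/e1.png

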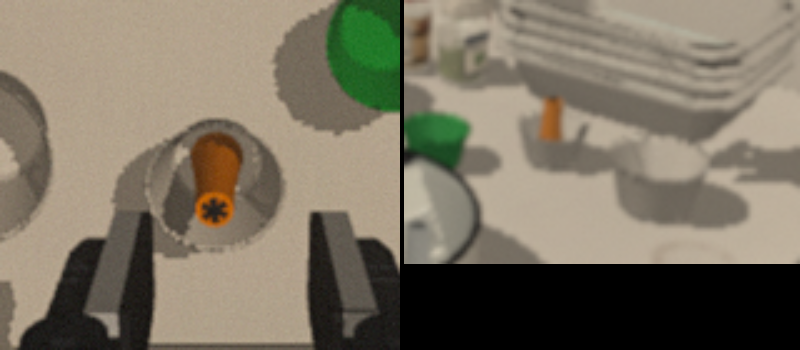

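The nozzle stands upright in the cup, with its narrow end up at crop (214,209). The cup stands upright where it was, and the gripper is clear of both.

```bash
python3 -c "
from h import *
print(ticket.finish_job())"
```

```text
the job is handed in; nothing more can be done
None
```

The cap opening was turned over the brass nozzle, and the nozzle was lifted out and stood upright, narrow end up, in the small steel sauce cup; the job was handed in at about 24 s, with no verdict returned.

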